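# Release a vial drawer's locking stay and open the drawer

### The job

On the orange-fronted vial chest, take the black tab of the steel stay lying beside the lid hinge and swing the stay well up, past 45 degrees, so that it unlocks the drawer and stays up. Then pull that drawer about 7 cm open by its steel handle and let go. Leave the purple-fronted chest locked and shut and do not knock over or shift the small amber bottle standing to the left of the chests (seen from the robot).

Things in the scene. Friction and masses are not known exactly. Their poses are not given: they have to be found in the camera images.
- orange: The orange-fronted chest: white, 200 deep x 170 wide x 85 mm high, fixed to the table; clear lid on top, hinged along a ledge on the chest's left. Origin: centre of its underside; x from the drawer front to the back, y to its left, z up. The front (15 mm thick) stands 100 to 115 mm out along -x. The stay's pivot (axis along y) is at x 30, y 65, z 100 mm.
- orange_tab (a point): Centre of the pinchable part of the black tab standing up from the front end of the stay: 12 mm thick along y, 26 mm long along x, top 14 mm above this point. The steel bar (12 mm wide) starts 22 mm under it, the chest's ledge 42 mm under it. Axes as the chest's while the stay is flat, then turning with it. The stay's pivot lies 110 mm along +x and 27 mm along -z.
- orange_stay (a joint): Angle of the orange chest's stay (rad): 0 = lying flat, its nose hanging in front of the drawer front and locking it; grows as the front end swings up and back; stop at 1.4. The pivot is stiff (about 2 N of lift at the tab) and the stay remains where it is left.
- orange_handle (a point): Middle of the steel bow handle on the orange drawer's front: a horizontal round bar 10 mm thick and 90 mm long along y, its centre 45 mm out from the face, 60 mm above the table and 25 mm under the chest's top. Axes: x into the chest, y to the chest's left, z up; the drawer slides out along -x.
- orange_drawer (a joint): Opening of the orange drawer (m): 0 = shut, stop at 0.11. It slides with about 2 N and stays where it is left; it is barred by the stay until that is lifted about 10 degrees.
- purple_stay (a joint): The same stay on the purple-fronted chest, an otherwise identical chest beside the orange one: 0 = flat, locked. To be left alone.
- purple_drawer (a joint): Opening of the purple drawer (m): 0 = shut. To be left alone.
- amber_bottle: Loose amber glass bottle, 44 mm across and 110 mm high, standing upright on the table to the left of the chests; origin at the centre of its underside. A bystander.

How it is judged:
By the outcome, as a careful person would: the job done as asked, in the order asked, and still so for the second after the job is handed in, with the robot touching nothing.
It also fails if it takes over 48 s, if anything falls off the work surface, if the arm or the gripper's body presses on something with over 40 N, if the wrist force passes 120 N, or if a joint passes its speed limit or range.

### The arm

A 7-joint arm with a two-finger parallel gripper is mounted at the origin on the work surface. World frame = base frame: x ahead of the robot, y to its left, z up, the work surface at z = 0. Lengths are in m, angles in degrees, forces in N, time in s.
With the tool pointing down it reaches from about 0.35 to 0.9 m from the base axis. Payload 19.9 kg.
Tool frame: the origin (TCP) lies at the very end of the fingers, on their centre line; the grasp point (between the pads) lies 19 mm behind it; z points along the fingers, y is the line along which they close (so a half turn about z gives the same grasp; the last joint's range is limited). The gripper opens to 85 mm and grips with 20 to 120 N. Pads are 22 mm wide; open, the fingers measure 114 mm over their backs; the gripper's body (76 mm by 85 mm) begins 54 mm behind the grasp point. The pads swing forward as they close: fully open they stand 13 mm farther back than shut.
Start: joints at [-79.555, 23.915, -0.59, 92.452, 0.269, 63.638, -3.037], TCP at [0.139, 0.609, 0.231] pointing down, gripper open.
Joint ranges: [-161.28, 161.28], [-22.2, 115.67], [-73.04, 71.86], [3.21, 147.25], [-68.34, 248.33], [10.77, 114.83], [-161.83, 161.83]. Speed limits (degrees/s): [108.29, 108.29, 136.94, 136.94, 172.46, 172.46, 172.46].

### API

Orientations are given as a 3x3 rotation matrix whose columns are the frame's x, y, z axes.
In Python, from plant import env gives the robot as it stands. Calls block until the motion is done:
- env.move_pose(position, orientation): joint-space move of the TCP to a pose.
- env.movel(position, speed=0.15, rotation=None): straight line of the TCP; rotation=None keeps the orientation; speed is the mean speed in m/s.
- env.goto_joints(angles): joint-space move.
- env.gripper_to(opening, squeeze=None): opening from 0.0 (shut) to 1.0 (fully open); squeeze is the grip in N (None keeps the last); returns when the fingers have stopped.
- env.sleep(seconds).
- env.solve_ik(position, orientation): joint angles nearest the present ones, or None.
- env.capture(name): name is "scene" or "top"; returns a dict with "img" (400x640x3 uint8, red, green, blue), "range_z" (400x640 float32, m along the optical axis (not along the pixel's ray), 0 where there is no reading), "mtx" (3x3 intrinsics, pixels), "rvec" (rotation vector, rad) and "tvec" (3), from world to camera coordinates, as OpenCV has them. Camera axes: x right, y down, z forward; pixel columns grow to the right and rows downward; lengths in m; the calibration is good to about 2 mm. A picture is of the moment at which its call begins.
A pose or a line that the arm cannot do raises env.IKError and nothing moves.
- env.close_job(): hands the job in; it is judged then, once.
Trained networks look in the newest picture that a camera, given by its name, has taken for a name from the list of things; names that differ only in an ending like _2 or _b are one class to them, and where a whole thing is asked for, a point or a joint stands for the part that bears it (a point fixed in the world has none). Each returns a list of dicts, best first, with "conf" (0 to 1); they miss things now and then, are a little off and sometimes report something else, mostly with a low value. They report only what shows in the picture. A call takes as long as a camera call.
- env.masks_of(label, camera): "mask" (400x640 bool, what is visible of it) and "xy" ([column, row] in pixels, amid what is visible of it).
- env.spot_point(label, camera): "xy" ([column, row] in pixels: a listed point, or the origin of a listed thing).
Readings, each from a call of its own:
- env.current_time_s(): time.
- env.current_q(): joint angles.
- env.current_joint_vel(): joint speeds.
- env.current_effort(): joint torques, N m.
- env.current_ee_pos(): TCP position.
- env.current_tcp_rot(): TCP orientation.
- env.current_wrist_force(): force on the tool from outside, world axes, zero at the start.
- env.current_torque(): the same for the moment, N m.
- env.current_gripper_width(): opening from 0.0 (shut) to 1.0 (fully open).
- env.current_grip_force(): force on a finger pad.
Only numpy, scipy, OpenCV 4.12 (cv2) and the standard library are available. Lean on these libraries where they do the work, as an engineer would, in place of code of your own. Each camera call takes 0.05 s, during which the arm holds its last target. There are 200 camera calls.

## Working session

There is one attempt and no reset: what is moved stays moved. The work goes in short steps, each a Python script; the robot and the scene stay as the last script left them, time stands still between calls to the robot, and variables do not carry over. Pictures are saved under pics/ and viewed, at most 10 in all, crops included, and the job is handed in when it is done.

```bash
mkdir -p pics; cat > h.py <<'E'
import numpy as np, cv2
from plant import env
def cam(n):
    c=env.capture(n); R=cv2.Rodrigues(np.array(c['rvec'],float))[0]; return c,R,np.array(c['tvec'],float).ravel()
def cloud(c,R,t):
    z=c['range_z']; v,u=np.mgrid[:400,:640]; K=c['mtx']
    P=np.dstack([(u-K[0][2])/K[0][0]*z,(v-K[1][2])/K[1][1]*z,z])
    W=(P-t)@R; W[z<=0]=np.nan; return W
def ray_at_z(c,R,t,xy,zw):
    d=R.T@np.linalg.solve(np.array(c['mtx'],float),[xy[0],xy[1],1.]); o=-R.T@t
    return o+d*(zw-o[2])/d[2]
E
python3 - <<'E'
from h import *
for n in ['scene','top']:
    c,R,t=cam(n); W=cloud(c,R,t)
    cv2.imwrite(f'pics/{n}0.png',c['img'][:,:,::-1])
    for l,z in [('orange',0),('orange_tab',.127),('orange_handle',.06),('amber_bottle',0)]:
        for d in env.spot_point(l,n)[:2]:
            u,v=map(int,np.round(d['xy'])); 
            print(n,l,round(d['conf'],2),u,v,'atz',ray_at_z(c,R,t,d['xy'],z).round(3),'cloud',W[v,u].round(3) if 0<=v<400 and 0<=u<640 else '')
    for l in ['orange_tab','orange_handle','orange','amber_bottle']:
        for d in env.masks_of(l,n)[:2]:
            print(n,'mask',l,round(d['conf'],2),d['xy'],d['mask'].sum(),np.nanmedian(W[d['mask']],0).round(3))
print(env.current_tcp_rot())
E
```

```text
scene orange 0.86 354 264 atz [0.717 0.207 0.   ] cloud [0.761 0.212 0.085]
scene orange_tab 0.67 387 214 atz [0.638 0.26  0.127] cloud [0.642 0.259 0.133]
scene orange_handle 0.66 353 197 atz [0.565 0.166 0.06 ] cloud [0.565 0.166 0.061]
scene amber_bottle 0.82 439 219 atz [0.53  0.395 0.   ] cloud [0.562 0.389 0.045]
scene mask orange_tab 0.95 [386.3, 236.1] 343 [0.679 0.265 0.105]
scene mask orange_handle 0.76 [351.9, 205.4] 452 [0.603 0.17  0.08 ]
scene mask orange 0.87 [356.6, 255.1] 7494 [0.736 0.206 0.083]
scene mask amber_bottle 0.79 [443.9, 210.9] 520 [0.554 0.395 0.064]
scene mask amber_bottle 0.45 [356.3, 255.4] 7477 [0.736 0.206 0.083]
top orange 0.91 271 192 atz [0.716 0.203 0.   ] cloud [0.696 0.199 0.08 ]
top orange_handle 0.93 292 241 atz [0.566 0.161 0.06 ] cloud [0.574 0.165 0.004]
top amber_bottle 0.72 205 265 atz [0.545 0.4   0.   ] cloud [0.534 0.383 0.08 ]
top amber_bottle 0.44 291 245 atz [0.566 0.17  0.   ] cloud [0.556 0.166 0.063]
top mask orange_tab 0.58 [245.7, 207.6] 335 [0.661 0.26  0.105]
top mask orange_tab 0.49 [283.3, 228.1] 926 [0.603 0.179 0.067]
top mask orange_handle 0.71 [284.3, 227.9] 883 [0.603 0.181 0.067]
top mask orange 0.81 [271.5, 193.9] 5899 [0.695 0.199 0.084]
top mask amber_bottle 0.77 [201.6, 263.9] 346 [0.536 0.388 0.073]
top mask amber_bottle 0.75 [269.9, 194.7] 5993 [0.695 0.199 0.083]
[[-9.75054652e-01  2.21964911e-01  5.37318282e-05]
 [ 2.21964908e-01  9.75054653e-01 -6.20854186e-05]
 [-6.61722536e-05 -4.86100959e-05 -9.99999997e-01]]
```

View pics/scene0.png

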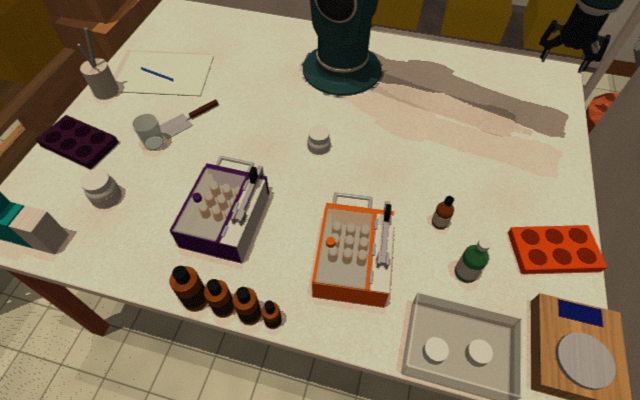

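View pics/top0.png

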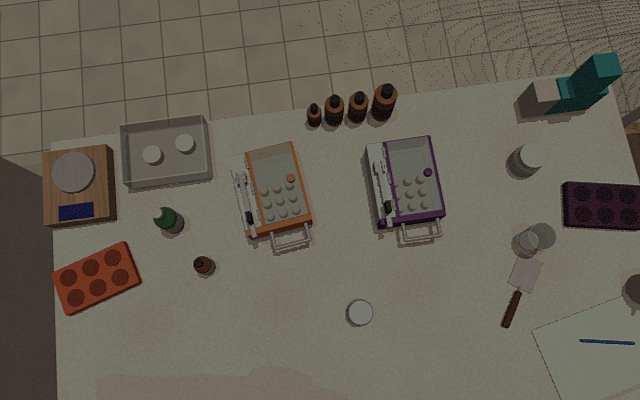

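The scene picture shows the orange chest with its black tab at about (387,212) and bow handle at (353,197). In the top view, the tab is at (249,218), the handle bar at (292,243) and the amber bottle at (204,265). Next I'll refine the chest pose.

```bash
python3 - <<'E'
from h import *
for n,box in [('scene',(375,200,398,228)),('top',(238,208,260,228))]:
    c,R,t=cam(n); W=cloud(c,R,t); g=c['img'].max(2)
    m=np.zeros((400,640),bool); m[box[1]:box[3],box[0]:box[2]]=True
    tab=m&(g<60)&(W[...,2]>.108)
    P=W[tab]; print(n,'tab',len(P),P.mean(0).round(3),P.min(0).round(3),P.max(0).round(3))
    vs,us=np.where(m&(g<60)); print('dark px',us.mean(),vs.mean(),us.min(),us.max(),vs.min(),vs.max())
    b=(abs(W[...,0]-.565)<.05)&(abs(W[...,1]-.165)<.065)&(W[...,2]>.04)&(W[...,2]<.075)
    P=W[b]
    # bar = frontmost points
    r=cv2.minAreaRect(P[:,:2].astype(np.float32)); print('handle',len(P),r, np.median(P[:,2]))
    # chest top rect
    b=(abs(W[...,0]-.7)<.16)&(abs(W[...,1]-.205)<.16)&(W[...,2]>.079)&(W[...,2]<.092)
    P=W[b].astype(np.float32); print('chest',len(P),cv2.minAreaRect(P[:,:2]))
    cv2.imwrite(f'pics/{n}1.png',cv2.resize(c['img'][box[1]-30:box[3]+50,box[0]-60:box[2]+60,::-1],None,fx=5,fy=5,interpolation=cv2.INTER_CUBIC)[:600,:800])
E
```

```text
scene tab 86 [0.636 0.258 0.131] [0.618 0.252 0.108] [0.645 0.265 0.145]
dark px 387.0561797752809 212.68539325842696 384 390 204 221
handle 206 ((0.5747449994087219, 0.16735383868217468), (0.03513200953602791, 0.09948013722896576), 8.96200942993164) 0.06338326999325197Traceback (most recent call last):
  File "<stdin>", line 14, in <module>
cv2.error: OpenCV(4.12.0) /io/opencv/modules/imgproc/src/convhull.cpp:143: error: (-215:Assertion failed) total >= 0 && (depth == CV_32F || depth == CV_32S) in function 'convexHull'
```

```bash
python3 - <<'E'
from h import *
for n,box in [('scene',(375,200,398,228)),('top',(238,208,260,228))]:
    c,R,t=cam(n); W=cloud(c,R,t); g=c['img'].max(2)
    m=np.zeros((400,640),bool); m[box[1]:box[3],box[0]:box[2]]=True
    tab=m&(g<60)
    P=W[tab]; print(n,'tab',len(P),np.nanmean(P,0).round(3),np.nanmin(P,0).round(3),np.nanmax(P,0).round(3))
    vs,us=np.where(tab); print('dark px',us.mean(),vs.mean(),us.min(),us.max(),vs.min(),vs.max(), ray_at_z(c,R,t,(us.mean(),vs.mean()),.127).round(3))
    print(ray_at_z(c,R,t,(us.mean(),vs.mean()),.141).round(3))
    rect=lambda P:cv2.minAreaRect(np.ascontiguousarray(P[:,:2],np.float32))
    b=(abs(W[...,0]-.565)<.05)&(abs(W[...,1]-.165)<.065)&(W[...,2]>.04)&(W[...,2]<.075)
    print('handle',rect(W[b]))
    b=(abs(W[...,0]-.7)<.16)&(abs(W[...,1]-.205)<.16)&(W[...,2]>.079)&(W[...,2]<.092)
    print('chest',rect(W[b]))
    hs=c['img'].astype(int); o=(hs[...,0]>130)&(hs[...,2]<70)&(abs(W[...,0]-.7)<.16)&(abs(W[...,1]-.205)<.14)&(W[...,2]>.07)
    print('orange',rect(W[o]))
    cv2.imwrite(f'pics/{n}1.png',cv2.resize(c['img'][box[1]-30:box[3]+50,box[0]-60:box[2]+60,::-1],None,fx=5,fy=5,interpolation=cv2.INTER_CUBIC)[:600,:800])
E
```

```text
scene tab 89 [0.636 0.258 0.13 ] [0.618 0.252 0.101] [0.646 0.265 0.144]
dark px 387.0561797752809 212.68539325842696 384 390 204 221 [0.634 0.258 0.127]
[0.643 0.258 0.141]
handle ((0.5749070644378662, 0.16755057871341705), (0.03449776768684387, 0.09955841302871704), 7.914762496948242)
chest ((0.7078359723091125, 0.20314636826515198), (0.22661511600017548, 0.1705717295408249), 6.7774739265441895)
orange ((0.7108794450759888, 0.20165914297103882), (0.21810667216777802, 0.16693595051765442), 6.716624736785889)
top tab 85 [0.627 0.255 0.13 ] [0.615 0.237 0.086] [0.644 0.27  0.146]
dark px 249.1529411764706 217.76470588235293 245 259 211 224 [0.627 0.256 0.127]
[0.624 0.254 0.141]
handle ((0.5804671049118042, 0.16512542963027954), (0.0516129732131958, 0.12358227372169495), 7.34464693069458)
chest ((0.7041858434677124, 0.20091652870178223), (0.22881771624088287, 0.17050659656524658), 6.787548065185547)
orange ((0.0, 0.0), (0.0, 0.0), 0.0)
```

View pics/top1.png

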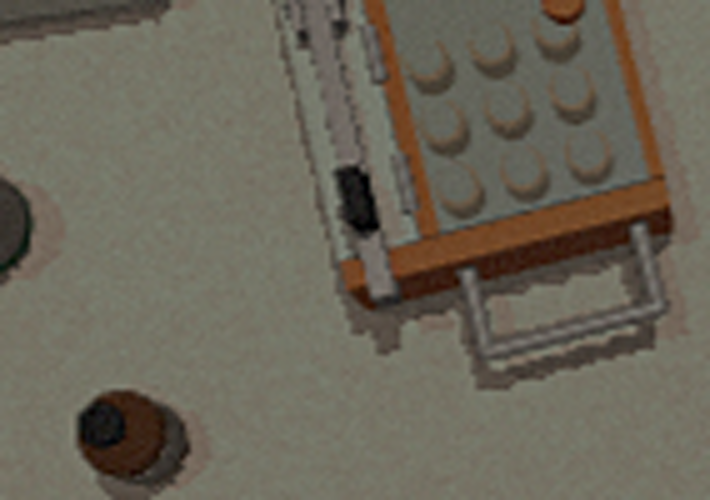

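The top crop shows the tab at crop (357,200), lying on the stay near its front end. The handle bar runs from crop (490,350) to (660,305), to the right of the chest's centre line. The chest pose comes out at origin about (0.716, 0.203) with 6.8° yaw, which predicts the tab at (0.629, 0.258). I measured (0.63, 0.257), so they agree. Next I'll check IK for the swing.

```bash
cat >> h.py <<'E'
yaw=np.deg2rad(6.8); cy,sy=np.cos(yaw),np.sin(yaw)
C=np.array([[cy,-sy,0],[sy,cy,0],[0,0,1]]); TAB=np.array([.6305,.257,.129])
PIV=TAB+C@[.110,0,-.029]
def tool(a,flip):   # a: tilt deg, >0 body leans away from robot (+x); closing along chest y
    a=np.deg2rad(a); z=np.array([-np.sin(a),0,-np.cos(a)]); y=np.array([0,flip,0.]); return C@np.column_stack([np.cross(y,z),y,z])
def swing(th,a,flip):
    t=np.deg2rad(th); r=np.array([-.110,0,.029])
    g=PIV+C@np.array([r[0]*np.cos(t)+r[2]*np.sin(t),0,-r[0]*np.sin(t)+r[2]*np.cos(t)])
    T=tool(a,flip); return g+.019*T[:,2],T
E
python3 - <<'E'
from h import *
for f in (1,-1):
  for a in range(-45,46,15):
    print(f,a,[None if (q:=env.solve_ik(*swing(th,a,f))) is None else np.round(q).astype(int).tolist() for th in (0,35,65)])
# handle
for f in (1,-1):
  y=C@[f,0,0]; z=np.array([0,0,-1.]); T=np.column_stack([np.cross(y,z),y,z])
  print('h',f,[env.solve_ik(np.array([.565,.1645,.041])-C[:,0]*d,T) for d in (0,.075)])
E
```

```text
1 -45 [[2, 35, -42, 119, 112, 38, -29], [-38, 25, 10, 114, 94, 13, -24], [-36, 27, 10, 106, 69, 12, 4]]
1 -30 [[-39, 28, 12, 112, 24, 14, 45], [-37, 26, 12, 105, 14, 22, 57], [-34, 29, 11, 96, 9, 27, 63]]
1 -15 [[-34, 31, 10, 101, 0, 34, 70], [-34, 30, 11, 94, -2, 42, 73], [-32, 34, 12, 84, -3, 48, 75]]
1 0 [[-32, 37, 11, 89, -8, 54, 78], [-32, 37, 12, 81, -8, 63, 78], [-30, 41, 12, 70, -9, 69, 79]]
1 15 [[-29, 44, 9, 77, -11, 74, 80], [-28, 45, 10, 68, -11, 82, 80], [-26, 51, 11, 55, -11, 90, 80]]
1 30 [[-26, 53, 8, 64, -12, 93, 80], [-25, 55, 9, 53, -13, 102, 80], [-23, 62, 9, 36, -14, 112, 79]]
1 45 [[-23, 63, 6, 50, -14, 111, 79], None, None]
-1 -45 [[-40, 28, 9, 120, 124, 17, 124], [-38, 25, 10, 114, 94, 13, 156], None]
-1 -30 [[-60, 33, 39, 112, -36, 15, -81], [-60, 32, 42, 106, -28, 23, -88], [-58, 36, 46, 97, -34, 30, -83]]
-1 -15 [[-53, 35, 35, 102, -26, 36, -89], [-52, 35, 37, 94, -23, 44, -91], [-49, 39, 39, 85, -26, 50, -89]]
-1 0 [[-49, 42, 36, 90, -28, 57, -88], [-47, 42, 38, 82, -27, 65, -89], [-44, 46, 39, 71, -29, 72, -88]]
-1 15 [[-45, 50, 37, 78, -30, 78, -86], [-43, 50, 39, 69, -30, 86, -88], [-38, 55, 40, 56, -32, 94, -89]]
-1 30 [[-40, 59, 39, 65, -33, 98, -86], [-38, 60, 40, 54, -34, 106, -88], [-29, 64, 31, 37, -30, 113, -95]]
-1 45 [[-33, 66, 31, 51, -30, 114, -91], None, None]
h 1 [array([-42.32075344,  37.93781688,  30.6732616 , 106.01349896,
       -27.12659898,  43.46141345,   9.94666602]), array([-42.66980242,  31.12064592,  26.72680027, 116.49875008,
       -22.53572646,  37.3360987 ,   5.70810158])]
h -1 [array([ 24.32713048,  52.38327277, -62.43061606, 103.7283947 ,
        54.22596614,  59.93462051, 126.85941111]), array([-16.41723787,  28.59032914,  -5.59632266, 115.62147912,
         4.55496535,  35.9892038 , 161.77702752])]
```

```bash
python3 - <<'E'
from h import *
env.gripper_to(.45,25)
p,T=swing(0,-25,1)
env.move_pose(p-.10*T[:,2],T)
env.movel(p,.12)
print('F pre',env.current_wrist_force().round(1),(env.current_ee_pos()-p).round(4))
env.gripper_to(0,25)
print('w',env.current_gripper_width()*85,env.current_grip_force(),env.current_wrist_force().round(1),env.current_time_s())
c,R,t=cam('scene'); cv2.imwrite('pics/grasp.png',cv2.resize(c['img'][120:320,260:500,::-1],None,fx=3,fy=3))
E
```

```text
F pre [ 0.6 -0.1  0.3] [0.0001 0.0002 0.0006]
w 11.618174936421907 29.46737051010132 [-5.1 -0.1  8.3] 4.9667
```

View pics/grasp.png

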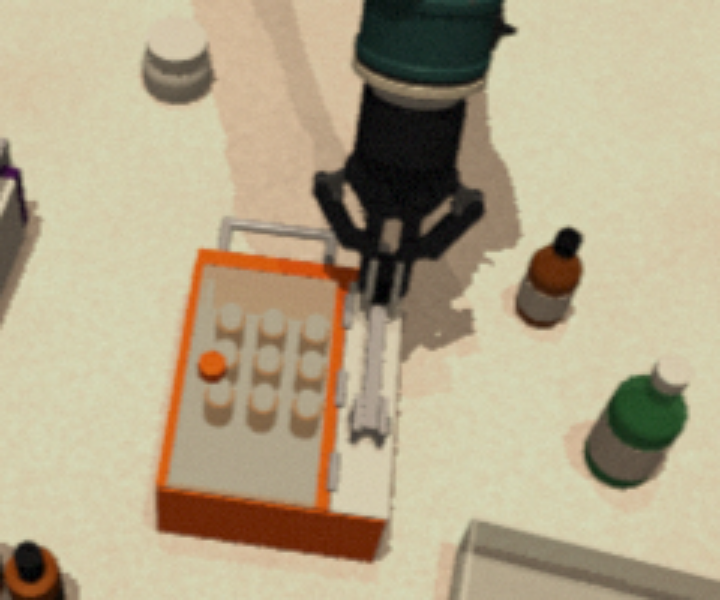

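The picture shows the fingers closed on the tab at crop (385,285). The opening reads 11.6 mm against a 12 mm tab, so the grasp is good. Now I'll swing the stay in small steps and watch the force.

```bash
python3 - <<'E'
from h import *
for th in range(6,67,6):
    p,T=swing(th,-25+50*th/66,1)
    env.movel(p,.08,T)
    F=env.current_wrist_force(); print(th,F.round(1),round(env.current_gripper_width()*85,1),round(env.current_time_s(),1))
    if np.linalg.norm(F)>50: print('stop'); break
c,R,t=cam('scene'); cv2.imwrite('pics/up.png',cv2.resize(c['img'][120:320,260:500,::-1],None,fx=3,fy=3))
E
```

```text
6 [-5.8  0.1  5.2] 11.5 5.3
12 [-6.1 -0.6  6.5] 11.7 5.6
18 [-6.3  0.3  8.9] 11.5 5.9
24 [-6.8 -0.4  9. ] 11.5 6.2
30 [-5.8 -0.2  9.5] 11.6 6.4
36 [-6.  -0.7  8.5] 11.6 6.7
42 [-5.1 -0.5  6.4] 11.6 7.0
48 [-5.  -0.4  5.3] 11.5 7.3
54 [-4.3 -0.2  7. ] 11.7 7.6
60 [-4.  -1.2  8.5] 11.7 7.9
66 [-3.6  0.1  9.5] 11.7 8.2
```

View pics/up.png

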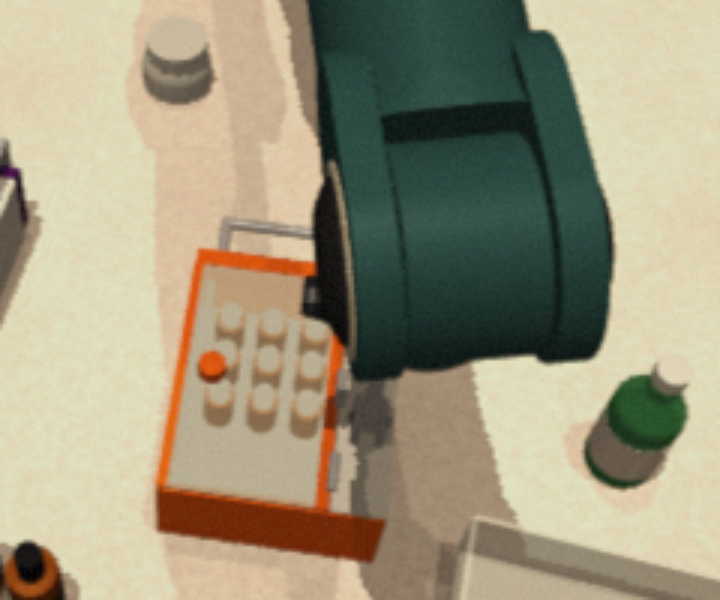

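The arm hides the stay, but the grip width held at 11.6 mm and forces stayed low, so the tab followed the arc. I'll release, back off, go above the handle and look before descending.

```bash
cat >> h.py <<'E'
y=C@[1,0,0]; z=np.array([0,0,-1.]); TH=np.column_stack([np.cross(y,z),y,z])
E
python3 - <<'E'
from h import *
env.gripper_to(.5,25)
T=env.current_tcp_rot(); p=env.current_ee_pos()
env.movel(p-.07*T[:,2],.15)
env.movel([.48,.20,.30],.2,TH)
print(env.current_time_s())
c,R,t=cam('scene'); W=cloud(c,R,t); cv2.imwrite('pics/up2.png',cv2.resize(c['img'][120:320,260:500,::-1],None,fx=3,fy=3))
b=(abs(W[...,0]-.67)<.15)&(abs(W[...,1]-.26)<.035)&(W[...,2]>.15)&(W[...,2]<.25); b&=W[...,0]>.62
if b.sum(): print('stay top',W[b][W[b][:,2].argmax()].round(3),b.sum())
for n in ('scene','top'):
    c,R,t=cam(n)
    for d in env.spot_point('orange_handle',n)[:1]: print(n,d['conf'],d['xy'],ray_at_z(c,R,t,d['xy'],.06).round(3))
E
```

```text
Traceback (most recent call last):
plant.IKError: the arm cannot follow that straight line within its joint ranges
```

```bash
python3 - <<'E'
from h import *
p=env.current_ee_pos()
env.movel(p+C@[-.02,0,.075],.15,tool(5,1))
print(env.current_wrist_force().round(1))
env.move_pose([.48,.20,.30],TH)
print(env.current_time_s())
c,R,t=cam('scene'); W=cloud(c,R,t); cv2.imwrite('pics/up2.png',cv2.resize(c['img'][120:320,260:500,::-1],None,fx=3,fy=3))
b=(abs(W[...,0]-.72)<.1)&(abs(W[...,1]-.265)<.035)&(W[...,2]>.15)&(W[...,2]<.25)
if b.sum(): print('stay top',W[b][W[b][:,2].argmax()].round(3),b.sum())
for n in ('scene','top'):
    c,R,t=cam(n)
    for d in env.spot_point('orange_handle',n)[:1]: print(n,d['conf'],d['xy'],ray_at_z(c,R,t,d['xy'],.06).round(3))
E
```

```text
[-0.2  0.2  0. ]
10.775
stay top [0.681 0.263 0.246] 343
scene 0.76 [353.2, 195.4] [0.559 0.166 0.06 ]
top 0.81 [290.2, 245.2] [0.556 0.169 0.06 ]
```

View pics/up2.png

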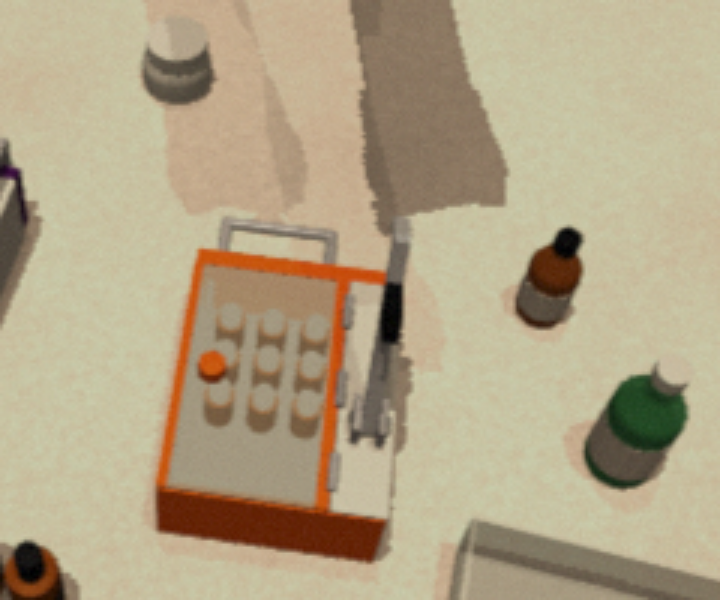

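The stay stands up: its tip is at (0.681, 0.263, 0.246), which is about 66° about the pivot. The handle bar is at crop (279,228), around (0.561, 0.166). Next I'll grasp it and pull.

```bash
python3 - <<'E'
from h import *
p=np.array([.561,.166,.041])
env.move_pose(p+[0,0,.10],TH)
env.movel(p,.12)
print('pre',env.current_wrist_force().round(1))
env.gripper_to(0,30)
w=env.current_gripper_width()*85; print('w',w,env.current_wrist_force().round(1))
if w>5:
    q=env.current_ee_pos()
    env.movel(q-.072*C[:,0],.06)
    print(env.current_wrist_force().round(1),env.current_gripper_width()*85,env.current_time_s())
E
```

```text
pre [-0.2 -0.1 -0.1]
w 8.63517834269037 [-13.6  -2.4  16.9]
[-1.1  2.1  8. ] 8.760075073413246 14.5333
```

```bash
python3 - <<'E'
from h import *
env.gripper_to(.45)
p=env.current_ee_pos(); env.movel(p+[0,0,.2],.2)
env.move_pose([.40,.25,.30],TH)
print(env.current_wrist_force().round(1),env.current_time_s())
c,R,t=cam('scene'); W=cloud(c,R,t); cv2.imwrite('pics/end.png',cv2.resize(c['img'][100:340,150:500,::-1],None,fx=2.2,fy=2.2))
for n in ('scene','top'):
    c,R,t=cam(n)
    for l,z in (('orange_handle',.06),('amber_bottle',0)):
        for d in env.spot_point(l,n)[:1]: print(n,l,d['conf'],ray_at_z(c,R,t,d['xy'],z).round(3))
b=(abs(W[...,0]-.72)<.1)&(abs(W[...,1]-.265)<.035)&(W[...,2]>.15)&(W[...,2]<.25)
if b.sum(): print('stay top',W[b][W[b][:,2].argmax()].round(3),b.sum())
E
```

```text
[-0.  -1.   0.2] 16.6917
scene orange_handle 0.61 [0.491 0.156 0.06 ]
scene amber_bottle 0.72 [0.537 0.403 0.   ]
top orange_handle 0.56 [0.493 0.16  0.06 ]
top amber_bottle 0.81 [0.535 0.391 0.   ]
stay top [0.681 0.263 0.247] 340
```

View pics/end.png

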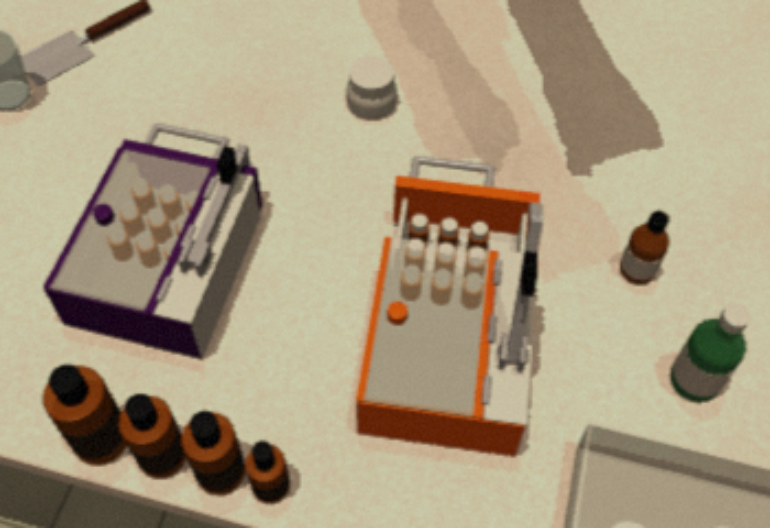

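The drawer is about 7 cm open, with its front at crop (465,205), and the stay is still up, with its tab at (530,272). The purple chest is shut and its stay flat, and the bottle stands where it was at (645,255). I'll hand in.

```bash
python3 -c "
from h import *
print(env.close_job())"
```

```text
the job is handed in; nothing more can be done
None
```

The job is handed in: the orange chest's stay is up at about 66°, its drawer is about 7 cm open and released, and the purple chest and amber bottle look undisturbed in the last picture; the robot's clock read about 17 s of the 48 s allowed.

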